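# Microscopy set into its fitted holders

## Robot

A 6-joint arm with a two-finger parallel gripper is mounted at the origin on a cart in front of the work surface, level with it; the furniture and walls round the work are solid. World frame = base frame: x ahead of the robot, y to its left, z up, the work surface at z = 0. Lengths are in m, angles in degrees, forces in N, time in s.
With the tool pointing down it reaches from about 0.4 to 0.825 m from the base axis. Payload 7 kg.
Tool frame: the origin (TCP) lies midway between the tips of the shut fingers; the grasp point (between the pads) lies 19 mm behind it (ctrl.hold_point_z is the distance from the TCP to the grasp point, in m); z points along the fingers, y is the line along which they close (so a half turn about z gives the same grasp; the last joint's range is limited). The gripper opens to 88 mm and grips with 3 to 60 N. Pads are 19 mm wide; open, the fingers measure 130 mm over their backs; the gripper's body (78 mm by 193 mm) begins 47 mm behind the grasp point.
Start: joints at [80.048, 20.546, 0.682, 0, -70.136, -16.507], TCP at [0.301, 0.604, 0.189] pointing down, gripper open.
Joint ranges: [-176.03, 176.03], [-82.01, 121.73], [-58.28, 71.71], [-173.87, 95.51], [-174.79, -0.11], [-173.66, 173.66]. Speed limits (degrees/s): [136.94, 136.94, 172.46, 180, 180, 180].

## Interface

Orientations are given as [roll, pitch, yaw] about the fixed x, y, z axes, in that order (R = Rz(yaw) Ry(pitch) Rx(roll)).
In Python, from plant import ctrl gives the robot as it stands.
- The arm moves only by the tool apply_moves, never from a script. Its argument "deltas" is a list of rows, each an object with "fingers": the finger opening in mm, from 0 to 87.6; "delta_pos": the shift along the tool's x, y, z in mm, a list of three; "angular": the turn, a rotation vector about the tool's x, y, z in degrees, a list of three. A call has 1 to 10 rows; each row is the pose to reach, as a shift and turn from the pose commanded when the call began, along the tool's axes at that moment; what a row does not reach only later rows make up. A row lasts 1/10 s, in which the tool goes at most 50 mm and 8.59 degrees, less where a joint would pass 70% of its speed; a pose out of reach is approached as far as the arm can. A call with a gripper value outside its range is refused whole. The fingers move at their own pace and stop on an object; the grip force is fixed at half the most. Time passes only in rows, so rows that repeat a pose let the fingers close. It gives the time, the measured TCP pose, the force, the opening and the grip force at its end, in the units of the state.
- ctrl.get_obs(): the state, without advancing time (a new reading comes with each control period).
- ctrl.snapshot(name): name is "side" or "top" or "wrist"; returns the picture (384x512x3 uint8, red, green, blue); there is no depth.
- ctrl.camera_params(name): a dict with "fx", "fy", "cx", "cy" (pixels), "cam_to_world" (4x4, takes a point from camera to world coordinates); the wrist camera has in their place "mount" (4x4, takes a point from camera to tool coordinates, whose origin is the TCP and whose axes are the flange's). Camera axes: x right, y up, looking along -z (the intrinsics and any distortion apply to the point x, -y, -z); pixel columns grow to the right and rows downward; lengths in m; the calibration is good to about 2 mm. A picture is of the moment at which its call begins: read the wrist's pose just before it. camera_params takes no time and is no camera call.
- ctrl.close_job(): hands the job in; it is judged then, once.
The state is a dict: "clock": time; "joint_pos": joint angles; "qvel": joint speeds; "tau": joint torques, N m; "tool_pos": TCP position; "orientation": TCP orientation; "force": force on the tool from outside, world axes, zero at the start; "moment": the same for the moment, N m; "opening": finger opening in m; "gripper_force": force on a finger pad.
Only numpy, scipy, OpenCV 4.12 (cv2) and the standard library are available. Lean on these libraries where they do the work, as an engineer would, in place of code of your own. Each camera call takes 0.05 s, during which the arm holds its last target. There are 200 camera calls.

## Task

Put the microscopy set away in the three shallow black holders: the lidded specimen cup in the large round one, the dropper bottle in the small round one and the long box of slides in the oblong one, each sitting flat on the floor of its holder and the right way up. Then, once the slide box is in its holder, lay the tiny cover-glass box flat on top of it, on the middle. Do not tip any of them over on the way, and leave the short screw-capped bottle, which has no holder, where it is.

Things in the scene. Friction and masses are not known exactly. Their poses are not given: they have to be found in the camera images.
- cup: White round specimen cup with a white screw lid, upright, 69 mm high: tapering body at most 56 mm diameter up to 58 mm height, lid 63 mm diameter from 58 to 69 mm. About 0.04 kg. Origin: centre of its underside; z up.
- dropper_bottle: Amber dropper bottle, upright, 85 mm high in all: body 31 mm diameter up to about 50 mm height, black collar of 19 mm diameter to 67 mm, thin black rubber-teat top of 9 mm diameter to 85 mm. About 0.05 kg. Origin: centre of its underside; z up.
- slide_pack: Slide box: pale oblong box of microscope slides lying flat, 32 mm (its x) by 82 mm (its y), 27 mm high. About 0.34 kg. Origin: centre of its underside; z up. Grip across the 32 mm, on its upper half when setting it into the holder.
- small_box: Cover-glass box: tiny pale flat square box, 34 x 34 x 14 mm. About 0.02 kg. Origin: centre of its underside; z up, x and y square to its sides. It ends on top of the slide box, whose top is 27 mm above the slide box's origin.
- holder_large_round: Shallow black round holder, 78 mm outside diameter, well 70 mm diameter; place of the cup. Fixed on a raised grey board (top at z = 0.032) on which all the listed things stand. Whole holder 10 mm high, walls 4 mm thick, well floor 4 mm above the board. Origin: centre of its underside; z up.
- holder_small_round: Shallow black round holder, 55 mm outside diameter, well 47 mm diameter; place of the dropper bottle. Fixed on a raised grey board (top at z = 0.032) on which all the listed things stand. Whole holder 10 mm high, walls 4 mm thick, well floor 4 mm above the board. Origin: centre of its underside; z up.
- holder_oblong: Shallow black oblong holder, 56 mm (its x) by 106 mm (its y) outside, well 48 x 98 mm; place of the slide box, long side along long side. Fixed on a raised grey board (top at z = 0.032) on which all the listed things stand. Whole holder 10 mm high, walls 4 mm thick, well floor 4 mm above the board. Origin: centre of its underside; z up.
- short_bottle: Bystander, to be left alone: small amber bottle with a black screw cap, 28 mm diameter, 59 mm high, shorter than the dropper bottle and without a teat. Origin: centre of its underside. (Keep the arm clear of the wall cabinet over the back right of the counter: its front is at x = 0.61, it begins at z = 0.65 and lies to the right of y = 0.10.)

How it is judged:
By the outcome, as a careful person would: the job done as asked, in the order asked, and still so for the second after the job is handed in, with the robot touching nothing.
It also fails if it takes over 96 s, if anything falls off the work surface, if the arm or the gripper's body presses on something with over 40 N, if the wrist force passes 120 N, or if a joint passes its speed limit or range.

## Working session

There is one attempt and no reset: what is moved stays moved. The work goes in short steps, Python scripts to look and compute and a tool call to move; the robot and the scene stay as the last step left them, time stands still between calls to the robot, and variables do not carry over. Pictures are saved under pics/ and viewed, at most 14 in all, crops included, and the job is handed in when it is done.

Besides the shell and the picture viewer there is one more tool, called after "Emit:" by a JSON object that holds its "fn" and its "kwargs". apply_moves: Moves the arm, as the interface text tells. Its arguments: {"type":"object","properties":{"deltas":{"type":"array"}},"required":["deltas"]}

```bash
mkdir -p pics; ls
python3 - <<'E'
from plant import ctrl
import cv2
o=ctrl.get_obs();print(o)
for n in("side","top","wrist"):
    cv2.imwrite(f"pics/{n}0.png",ctrl.snapshot(n)[:,:,::-1]);print(n,ctrl.camera_params(n))
E
```

```text
pics
{'clock': 0.0, 'joint_pos': array([ 8.00479761e+01,  2.05897449e+01,  6.33486518e-01, -1.74914921e-02,
       -7.01362818e+01, -1.65073143e+01]), 'qvel': array([-0.00292078,  0.0824008 ,  0.00385824, -0.01163495, -0.01486369,
        0.11841051]), 'tau': array([ 4.02722644e-04, -5.82715666e+01,  2.93050128e+01,  6.99698657e+00,
        6.86248895e-03, -1.65653405e-04]), 'tool_pos': array([0.30055085, 0.60378172, 0.18834791]), 'orientation': array([ 1.79906602e+02, -1.05308493e-02, -2.64652863e+01]), 'force': array([-0.70157749, -0.5006892 , -0.37831895]), 'moment': array([ 0.01657081, -0.02037557, -0.0222431 ]), 'gripper_force': 0.0, 'opening': 0.0876341272221554}
side {'fx': 428.7044688926207, 'fy': 428.7044688926207, 'cx': 247.8454303455333, 'cy': 189.07586089253783, 'cam_to_world': array([[ 9.61052304e-01,  1.76365127e-01, -2.12776436e-01,
         3.29458825e-01],
       [-2.76364856e-01,  6.10602550e-01, -7.42150249e-01,
        -4.73329384e-01],
       [-9.67588342e-04,  7.72049135e-01,  6.35562111e-01,
         6.37148551e-01],
       [ 0.00000000e+00,  0.00000000e+00,  0
[... 171 characters left out ...]
([[-0.01621291,  0.9929411 , -0.11749513,  0.41398691],
       [-0.99937086, -0.01979982, -0.02942538,  0.13452243],
       [-0.03154405,  0.11694414,  0.99263742,  0.93358231],
       [ 0.        ,  0.        ,  0.        ,  1.        ]])}
wrist {'fx': 272.5051111865861, 'fy': 272.5051111865861, 'cx': 255.79941640482093, 'cy': 191.79836841398392, 'mount': array([[-2.88216399e-04,  9.58972504e-01,  2.83498947e-01,
         7.68690487e-02],
       [ 9.99999949e-01,  3.14567888e-04, -4.74272336e-05,
         1.68865871e-03],
       [-1.34661078e-04,  2.83498919e-01, -9.58972546e-01,
        -1.95519542e-01],
       [ 0.00000000e+00,  0.00000000e+00,  0.00000000e+00,
         1.00000000e+00]])}
```

View pics/top0.png

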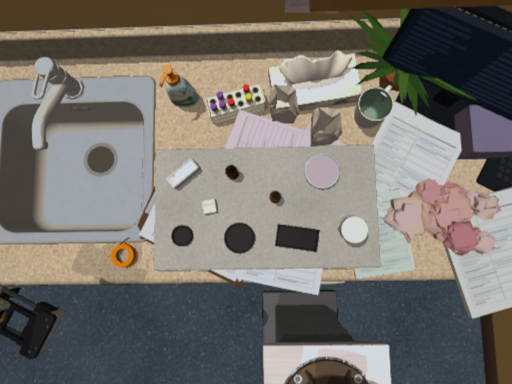

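View pics/side0.png

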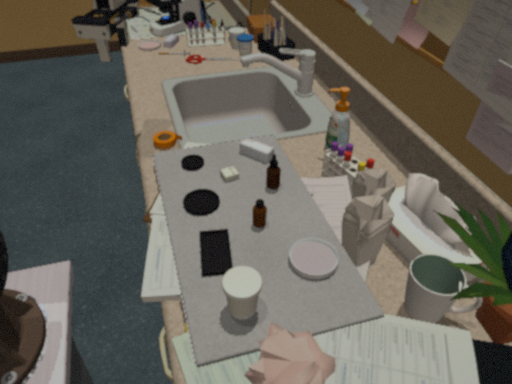

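The top view shows: slide box (183,173), dropper (232,172), cover-glass box (209,207), short bottle (275,197), cup (354,230), and a pink dish (322,171). The holders are small (182,235), large (239,237) and oblong (297,237). The side view confirms that the taller bottle, at (273,172), is the dropper.

```bash
cat > h.py <<'E'
import numpy as np, cv2
from plant import ctrl
from scipy.spatial.transform import Rotation as R
def Tool(o=None):
    o=o or ctrl.get_obs(); T=np.eye(4); T[:3,:3]=R.from_euler('xyz',o['orientation'],degrees=True).as_matrix(); T[:3,3]=o['tool_pos']; return T
def cam(n,T=None):
    p=ctrl.camera_params(n); return p,(p['cam_to_world'] if n!='wrist' else T@p['mount'])
def cast(n,uv,z,T=None):
    p,C=cam(n,T); uv=np.atleast_2d(np.asarray(uv,float))
    d=np.c_[(uv[:,0]-p['cx'])/p['fx'],-(uv[:,1]-p['cy'])/p['fy'],-np.ones(len(uv))]@C[:3,:3].T
    return C[:3,3]+d*((z-C[2,3])/d[:,2])[:,None]
def proj(n,P,T=None):
    p,C=cam(n,T); q=(np.atleast_2d(P)-C[:3,3])@C[:3,:3]
    return np.c_[p['cx']-p['fx']*q[:,0]/q[:,2],p['cy']+p['fy']*q[:,1]/q[:,2]]
def snap(n,name):
    T=Tool() if n=='wrist' else None; im=ctrl.snapshot(n); cv2.imwrite(f'pics/{name}.png',im[:,:,::-1]); return im,T
def blob(mask,near):
    cs,_=cv2.findContours(mask.astype('uint8'),cv2.RETR_EXTERNAL,cv2.CHAIN_APPROX_NONE)
    cs=[c for c in cs if cv2.contourArea(c)>15]
    return min(cs,key=lambda c:abs(cv2.pointPolygonTest(c,near,True)) if cv2.pointPolygonTest(c,near,False)<0 else 0)
def rect(n,c,z,T=None):
    P=cast(n,c[:,0,:],z,T)[:,:2]*1000
    r=cv2.minAreaRect(P.astype('float32')); return np.round(r[0],1),np.round(r[1],1),round(r[2],1)
def circ(n,c,z,T=None):
    P=cast(n,c[:,0,:],z,T)[:,:2]*1000
    (a,b),s,_=cv2.fitEllipse(P.astype('float32')); return np.round((a,b),1),np.round(s,1)
def delta(xyz,yaw,o=None):
    "shift in tool axes (mm) and turn (deg) to pointing-down pose at xyz mm with yaw"
    T=Tool(o); d=T[:3,:3].T@(np.array(xyz)-1000*T[:3,3])
    G=R.from_euler('xyz',[180,0,yaw],degrees=True)
    return d.round(1),(R.from_matrix(T[:3,:3]).inv()*G).as_rotvec(degrees=True).round(1)
E
python3 - <<'E'
from h import *
im=cv2.imread('pics/top0.png')[:,:,::-1].astype(int); s=im.sum(2)
w=(im.min(2)>185); b=(s<110)
for nm,near,m,z,f in [('slide',(183,173),w,.059,rect),('small',(209,207),w,.046,rect),('cup',(354,230),w,.101,circ),('hs',(182,235),b,.042,circ),('hl',(239,237),b,.042,circ),('ho',(297,237),b,.042,rect),('drop',(232,172),s<200,.082,circ),('short',(275,197),s<200,.09,circ),('dish',(322,171),im[:,:,0]-im[:,:,1]>12,.04,circ)]:
    c=blob(m,near); print(nm,cv2.boundingRect(c),f('top',c,z))
E
```

```text
slide (167, 159, 30, 28) (array([589.2, 356.7]), array([29.5, 79.7]), 38.4)
small (203, 200, 13, 13) (array([503.7, 289. ]), array([29.8, 29.7]), 10.2)
cup (342, 217, 26, 25) (array([437.1, -63.7]), array([57.4, 58.5]))
hs (226, 166, 12, 13) (array([592. , 229.6]), array([24.3, 34.9]))
hl (272, 192, 8, 11) (array([525.2, 117.5]), array([17.4, 25.2]))
ho (295, 227, 24, 24) (array([417. ,  45.6]), array([58.4, 50.6]), 80.9)
drop (226, 165, 13, 15) (array([583.6, 225.1]), array([27.1, 35.9]))
short (270, 191, 11, 12) (array([518.7, 120. ]), array([23.4, 26.4]))
dish (306, 156, 31, 31) (array([589. ,  -1.3]), array([76.7, 77.9]))
```

Run:
```python
from h import *
im=cv2.imread('pics/top0.png')[:,:,::-1].astype(int); s=im.sum(2)
for t in (150,220):
  for nm,near,f in [('hs',(182,235),circ),('hl',(239,237),circ),('ho',(297,237),rect)]:
    c=blob(s<t,near); print(nm,cv2.boundingRect(c),f('top',c,.042))
```

```text
hs (172, 226, 21, 20) (array([430.3, 357.6]), array([48. , 51.5]))
hl (225, 223, 29, 30) (array([422.4, 212.1]), array([70.8, 72.1]))
ho (276, 225, 43, 26) (array([420.5,  66.2]), array([102.2,  52.5]), 81.0)
hs (172, 226, 21, 20) (array([430.3, 357.5]), array([49.8, 52.7]))
hl (225, 223, 30, 30) (array([422.6, 211.8]), array([73.3, 74. ]))
ho (276, 225, 43, 27) (array([420.1,  66.1]), array([103.8,  54.5]), 81.0)
```

Run:
```python
from h import *
print(delta([589,357,200],-51.6))
```

```text
(array([368.2,  92.6, -11.3]), array([ 0.1, -0. , 25.1]))
```

Emit:
{"fn": "apply_moves", "kwargs": {"deltas": [{"fingers": 87,"delta_pos": [46,11.5,-11],"angular": [0,0,3]},{"fingers": 87,"delta_pos": [92,23,-11],"angular": [0,0,6]},{"fingers": 87,"delta_pos": [138,34.5,-11],"angular": [0,0,9]},{"fingers": 87,"delta_pos": [184,46,-11],"angular": [0,0,12]},{"fingers": 87,"delta_pos": [230,58,-11],"angular": [0,0,16]},{"fingers": 87,"delta_pos": [276,69,-11],"angular": [0,0,19]},{"fingers": 87,"delta_pos": [322,81,-11],"angular": [0,0,22]},{"fingers": 87,"delta_pos": [368,92.6,-11],"angular": [0,0,25]},{"fingers": 87,"delta_pos": [368,92.6,-11],"angular": [0,0,25]},{"fingers": 87,"delta_pos": [368,92.6,-11],"angular": [0,0,25]}]}}

```text
clock: 1.15
tool_pos: [0.5896, 0.356, 0.1995]
orientation: [179.9, 0.0, -51.6]
force: [-0.0, -0.0, 0.6]
opening: 0.0871
gripper_force: 0.0
```

Run:
```python
from h import *
im,T=snap('wrist','w1'); print(T[:3,3])
print(proj('wrist',[[.589,.357,.059],[.584,.225,.117],[.43,.357,.042]],T))
```

```text
[0.58964301 0.3559923  0.19947343]
[[254.4079663  176.20154546]
 [343.85378846  87.67478835]
 [341.86614104 240.89247935]]
```

View pics/w1.png

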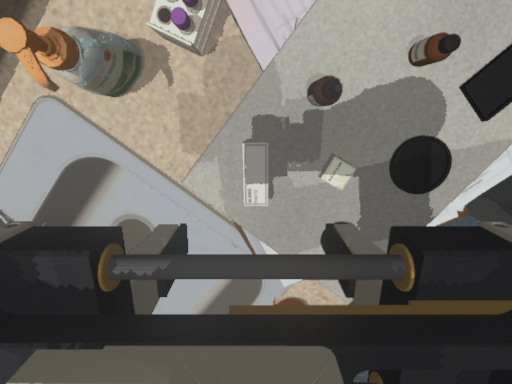

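The slide box is centred at about (256,174), parallel to the tool x axis. The dropper is at (325,90), seen from above, the short bottle at (435,48), the cover-glass box at (338,172) and the large holder at (420,165).

Run:
```python
from h import *
im=cv2.imread('pics/w1.png'); T=Tool()
P=cast('wrist',[[244,142],[269,142],[244,206],[269,206],[256,174]],.059,T)*1000
print(P.round(1)); print([np.linalg.norm(P[a]-P[b]).round(1) for a,b in((0,1),(2,3),(0,2))])
c=P[:4].mean(0); print(c, delta([c[0],c[1],45],-51.6))
```

```text
[[624.9 332.4  59. ]
 [601.  313.4  59. ]
 [574.2 397.8  59. ]
 [548.6 377.5  59. ]
 [588.5 354.6  59. ]]
[np.float64(30.5), np.float64(32.7), np.float64(82.8)]
[587.14891755 355.298772    59.        ] (array([  0.2,   2.3, 154.7]), array([0. , 0. , 0.1]))
```

Emit:
{"fn": "apply_moves", "kwargs": {"deltas": [{"fingers": 87,"delta_pos": [0,2,45],"angular": [0,0,0]},{"fingers": 87,"delta_pos": [0,2,90],"angular": [0,0,0]},{"fingers": 87,"delta_pos": [0,2,130],"angular": [0,0,0]},{"fingers": 87,"delta_pos": [0,2,154],"angular": [0,0,0]},{"fingers": 60,"delta_pos": [0,2,154],"angular": [0,0,0]},{"fingers": 25,"delta_pos": [0,2,154],"angular": [0,0,0]},{"fingers": 25,"delta_pos": [0,2,154],"angular": [0,0,0]},{"fingers": 25,"delta_pos": [0,2,154],"angular": [0,0,0]},{"fingers": 25,"delta_pos": [0,2,154],"angular": [0,0,0]},{"fingers": 25,"delta_pos": [0,2,154],"angular": [0,0,0]}]}}

```text
clock: 2.2
tool_pos: [0.5877, 0.3564, 0.0473]
orientation: [-179.9, 0.0, -51.5]
force: [-0.1, -0.6, -0.1]
opening: 0.0449
gripper_force: 0.0
```

Emit:
{"fn": "apply_moves", "kwargs": {"deltas": [{"fingers": 25,"delta_pos": [0,0,0],"angular": [0,0,0]},{"fingers": 25,"delta_pos": [0,0,0],"angular": [0,0,0]},{"fingers": 25,"delta_pos": [0,0,0],"angular": [0,0,0]},{"fingers": 25,"delta_pos": [0,0,0],"angular": [0,0,0]},{"fingers": 25,"delta_pos": [0,0,-10],"angular": [0,0,0]},{"fingers": 25,"delta_pos": [0,0,-40],"angular": [0,0,0]},{"fingers": 25,"delta_pos": [0,0,-80],"angular": [0,0,0]},{"fingers": 25,"delta_pos": [0,0,-110],"angular": [0,0,0]},{"fingers": 25,"delta_pos": [0,0,-120],"angular": [0,0,0]},{"fingers": 25,"delta_pos": [0,0,-120],"angular": [0,0,0]}]}}

```text
clock: 3.2
tool_pos: [0.5883, 0.3569, 0.169]
orientation: [-179.8, 0.0, -51.5]
force: [1.1, 0.3, 0.1]
opening: 0.0248
gripper_force: 0.0
```

Run:
```python
from h import *
print(delta([420.3,66.1,165],-99))
```

```text
(array([122.8, 312.6,   2.7]), array([-0.2,  0.1, 47.5]))
```

Run:
```python
from h import *
im,T=snap('wrist','w2'); im2,_=snap('side','s2')
cv2.imwrite('pics/c2.png',np.hstack([im[100:330,150:420],cv2.resize(im2[60:290,120:400],(0,0),fx=1,fy=1)])[:,:,::-1])
```

```text
(no output)
```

View pics/c2.png

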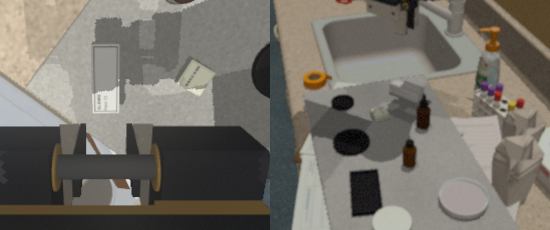

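The box is still on the board, at wrist pixels of about u 242–268, v 143–211, so the grip slipped. I'll grip 4 mm deeper with the fingers commanded fully shut.

Run:
```python
from h import *
o=ctrl.get_obs();T=Tool(o)
P=cast('wrist',[[242.5,143],[268.5,143],[242.5,211],[268.5,211]],.059,T)*1000
print(P.round(1)); c=P.mean(0);print(c,T[:3,3])
print(delta([c[0],c[1],40.5],-51.6), o['opening'],o['joint_pos'])
print(proj('wrist',[T[:3,3]],T))
```

```text
[[624.5 329.5  59. ]
 [602.1 311.7  59. ]
 [575.8 392.3  59. ]
 [551.8 373.2  59. ]]
[588.5643747  351.68229512  59.        ] [0.58681031 0.35586895 0.16547968]
(array([  4.4,   1.1, 125. ]), array([0.1, 0. , 0.1])) 0.024833174627058363 [ 4.74430829e+01  2.24467463e+01  4.16945672e-01 -3.48322744e-02
 -6.80262014e+01 -8.90267990e+00]
[[253.93047353 216.46574705]]
```

Emit:
{"fn": "apply_moves", "kwargs": {"deltas": [{"fingers": 70,"delta_pos": [4,1,0],"angular": [0,0,0]},{"fingers": 70,"delta_pos": [4,1,0],"angular": [0,0,0]},{"fingers": 70,"delta_pos": [4,1,10],"angular": [0,0,0]},{"fingers": 70,"delta_pos": [4,1,30],"angular": [0,0,0]},{"fingers": 70,"delta_pos": [4,1,60],"angular": [0,0,0]},{"fingers": 70,"delta_pos": [4,1,95],"angular": [0,0,0]},{"fingers": 70,"delta_pos": [4,1,120],"angular": [0,0,0]},{"fingers": 70,"delta_pos": [4,1,125],"angular": [0,0,0]},{"fingers": 70,"delta_pos": [4,1,125],"angular": [0,0,0]},{"fingers": 70,"delta_pos": [4,1,125],"angular": [0,0,0]}]}}

```text
clock: 4.3
tool_pos: [0.5899, 0.353, 0.0424]
orientation: [-179.9, -0.0, -51.4]
force: [-0.5, 0.1, 1.0]
opening: 0.07
gripper_force: 0.0
```

Emit:
{"fn": "apply_moves", "kwargs": {"deltas": [{"fingers": 0,"delta_pos": [0,0,0],"angular": [0,0,0]},{"fingers": 0,"delta_pos": [0,0,0],"angular": [0,0,0]},{"fingers": 0,"delta_pos": [0,0,0],"angular": [0,0,0]},{"fingers": 0,"delta_pos": [0,0,0],"angular": [0,0,0]},{"fingers": 0,"delta_pos": [0,0,0],"angular": [0,0,0]},{"fingers": 0,"delta_pos": [0,0,0],"angular": [0,0,0]},{"fingers": 0,"delta_pos": [0,0,0],"angular": [0,0,0]},{"fingers": 0,"delta_pos": [0,0,0],"angular": [0,0,0]}]}}

```text
clock: 5.1
tool_pos: [0.5891, 0.3524, 0.0412]
orientation: [180.0, -0.0, -51.5]
force: [-1.0, 0.0, -0.5]
opening: 0.0114
gripper_force: 0.0
```

Run:
```python
from h import *
im,T=snap('wrist','w3'); im2,_=snap('side','s3'); im3,_=snap('top','t3')
g=np.hstack([im[100:330,130:400],cv2.resize(im2[100:215,185:320],(270,230),interpolation=2),cv2.resize(im3[120:235,140:275],(260,230),interpolation=2)])
cv2.imwrite('pics/c3.png',g[:,:,::-1]); print(ctrl.get_obs()['opening'])
```

```text
0.0018628796342304754
```

View pics/c3.png

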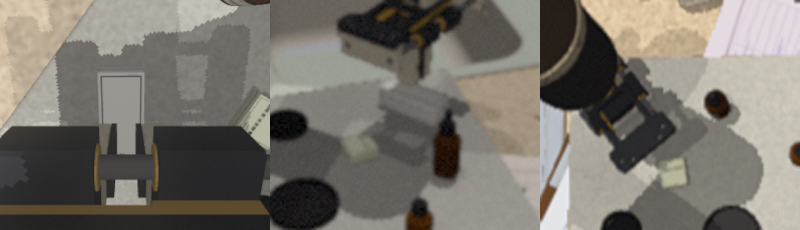

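Run:
```python
from h import *
o=ctrl.get_obs();T=Tool(o);print(o['tool_pos'],o['opening'],o['joint_pos'],o['force'],o['clock'])
pts=[T[:3,3]]+[(T@[0,0,-k,1])[:3] for k in(.019,.066,.1,.15)]
for n in('side','top'): print(n,proj(n,pts).round(0).tolist(), proj(n,[[.589,.352,.059]]))
print(proj('wrist',pts,T).round())
im=cv2.imread('pics/s3.png'); cv2.imwrite('pics/c4.png',cv2.resize(im[20:180,180:340],(640,640)[::-1],interpolation=cv2.INTER_CUBIC)[:600])
```

```text
[0.5891112  0.35240872 0.04123826] 0.0018628796342304754 [ 4.71130023e+01  2.81794474e+01 -7.82372345e+00  1.16616019e-03
 -5.39985607e+01 -8.57048727e+00] [ 0.43160657  0.42311827 -0.01921327] 5.25
side [[257.0, 152.0], [257.0, 146.0], [257.0, 129.0], [257.0, 116.0], [258.0, 96.0]] [[256.91489374 146.2700376 ]]
top [[185.0, 174.0], [183.0, 173.0], [178.0, 169.0], [174.0, 166.0], [168.0, 161.0]] [[183.07531252 172.64996428]]
[[254. 216.]
 [254. 226.]
 [253. 262.]
 [252. 305.]
 [250. 447.]]
```

View pics/c4.png

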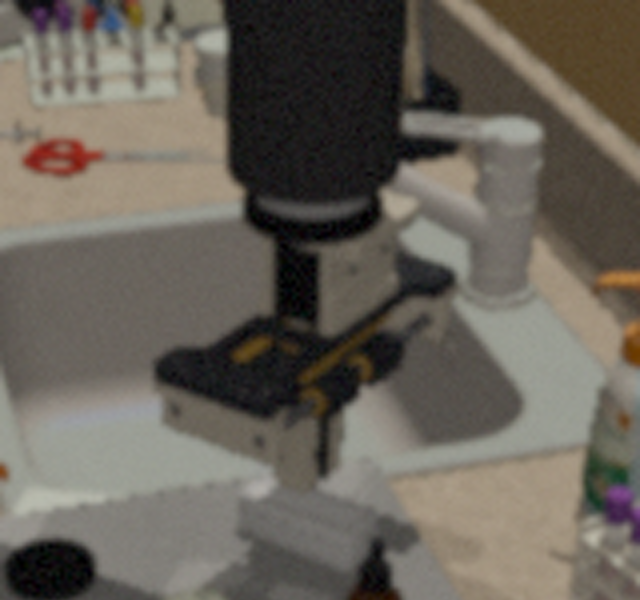

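The side crop shows the fingertip at about (254.5,141). The reported TCP projects to (257,152), so the real tips look roughly 30 mm above it, and the fingers closed above the box. I'll check this against the wrist picture.

Run:
```python
from h import *
T=Tool(); print(ctrl.hold_point_z)
for k in (0,.01,.02,.03,.04): print(k,proj('wrist',[(T@[x,0,-k,1])[:3] for x in(.0095,-.0095)],T).round(1).tolist())
P=cast('wrist',[[228.5,173],[273.5,173]],.059,T)
print((np.linalg.inv(T)@np.c_[P,[1,1]].T)[:3].T.round(4))
im,_=snap('wrist','w5'); cv2.imwrite('pics/c5.png',cv2.resize(im[160:320,180:330],(0,0),fx=3.5,fy=3.5,interpolation=cv2.INTER_CUBIC)[:,:,::-1])
```

```text
0.0188
0 [[253.9, 204.8], [254.0, 227.9]]
0.01 [[253.8, 209.3], [253.9, 233.4]]
0.02 [[253.7, 214.3], [253.8, 239.4]]
0.03 [[253.6, 219.9], [253.7, 246.1]]
0.04 [[253.5, 226.1], [253.6, 253.6]]
[[ 0.0381 -0.0168 -0.0178]
 [ 0.0381  0.0132 -0.0178]]
```

View pics/c5.png

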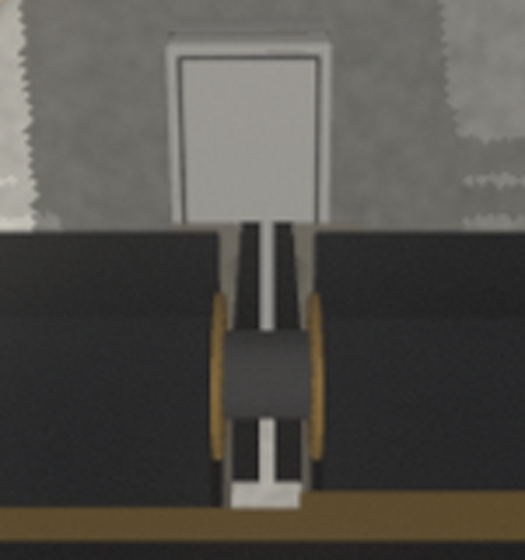

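Both views agree: the fingertips sit about 34 mm behind the reported TCP, so I'll use TCP z = desired tip height − 34 mm. For the slide box that means opening and going down about 29 mm more, watching the force.

Emit:
{"fn": "apply_moves", "kwargs": {"deltas": [{"fingers": 70,"delta_pos": [0,0,0],"angular": [0,0,0]},{"fingers": 70,"delta_pos": [0,0,0],"angular": [0,0,0]},{"fingers": 70,"delta_pos": [0,0,0],"angular": [0,0,0]},{"fingers": 70,"delta_pos": [0,0,0],"angular": [0,0,0]},{"fingers": 70,"delta_pos": [0,0,0],"angular": [0,0,0]},{"fingers": 70,"delta_pos": [0,0,0],"angular": [0,0,0]},{"fingers": 70,"delta_pos": [0,0,0],"angular": [0,0,0]},{"fingers": 70,"delta_pos": [0,0,6],"angular": [0,0,0]},{"fingers": 70,"delta_pos": [0,0,12],"angular": [0,0,0]},{"fingers": 70,"delta_pos": [0,0,15],"angular": [0,0,0]}]}}

```text
clock: 6.3
tool_pos: [0.5886, 0.352, 0.0251]
orientation: [179.9, 0.0, -51.5]
force: [-0.9, -0.5, 0.3]
opening: 0.0695
gripper_force: 0.0
```

Emit:
{"fn": "apply_moves", "kwargs": {"deltas": [{"fingers": 70,"delta_pos": [0,0,5],"angular": [0,0,0]},{"fingers": 70,"delta_pos": [0,0,10],"angular": [0,0,0]},{"fingers": 70,"delta_pos": [0,0,14],"angular": [0,0,0]},{"fingers": 70,"delta_pos": [0,0,14],"angular": [0,0,0]}]}}

```text
clock: 6.7
tool_pos: [0.5887, 0.352, 0.0114]
orientation: [179.9, -0.0, -51.5]
force: [-0.1, -0.4, 0.4]
opening: 0.0698
gripper_force: 0.0
```

Emit:
{"fn": "apply_moves", "kwargs": {"deltas": [{"fingers": 0,"delta_pos": [0,0,0],"angular": [0,0,0]},{"fingers": 0,"delta_pos": [0,0,0],"angular": [0,0,0]},{"fingers": 0,"delta_pos": [0,0,0],"angular": [0,0,0]},{"fingers": 0,"delta_pos": [0,0,0],"angular": [0,0,0]},{"fingers": 0,"delta_pos": [0,0,0],"angular": [0,0,0]},{"fingers": 0,"delta_pos": [0,0,0],"angular": [0,0,0]},{"fingers": 0,"delta_pos": [0,0,0],"angular": [0,0,0]},{"fingers": 0,"delta_pos": [0,0,0],"angular": [0,0,0]}]}}

```text
clock: 7.5
tool_pos: [0.5895, 0.3528, 0.0126]
orientation: [-179.9, -0.0, -51.4]
force: [2.2, 1.8, 0.9]
opening: 0.0316
gripper_force: 30.0
```

Emit:
{"fn": "apply_moves", "kwargs": {"deltas": [{"fingers": 0,"delta_pos": [0,0,-10],"angular": [0,0,0]},{"fingers": 0,"delta_pos": [0,0,-35],"angular": [0,0,0]},{"fingers": 0,"delta_pos": [0,0,-70],"angular": [0,0,0]},{"fingers": 0,"delta_pos": [0,0,-100],"angular": [0,0,0]},{"fingers": 0,"delta_pos": [0,0,-120],"angular": [0,0,0]},{"fingers": 0,"delta_pos": [0,0,-125],"angular": [0,0,0]},{"fingers": 0,"delta_pos": [0,0,-125],"angular": [0,0,0]}]}}

```text
clock: 8.2
tool_pos: [0.5888, 0.3523, 0.1376]
orientation: [-180.0, 0.0, -51.5]
force: [-0.5, 0.5, -4.1]
opening: 0.0314
gripper_force: 30.0
```

Run:
```python
from h import *
print(delta([420.3,66.1,135],-99),ctrl.get_obs()['tool_pos'])
```

```text
(array([119. , 310.1,   2.5]), array([-0. ,  0. , 47.5])) [0.58875955 0.35230818 0.13761112]
```

Emit:
{"fn": "apply_moves", "kwargs": {"deltas": [{"fingers": 0,"delta_pos": [6,15,0],"angular": [0,0,3]},{"fingers": 0,"delta_pos": [18,48,0],"angular": [0,0,8]},{"fingers": 0,"delta_pos": [34,90,0],"angular": [0,0,15]},{"fingers": 0,"delta_pos": [50,132,0],"angular": [0,0,21]},{"fingers": 0,"delta_pos": [66,174,0],"angular": [0,0,28]},{"fingers": 0,"delta_pos": [82,216,0],"angular": [0,0,35]},{"fingers": 0,"delta_pos": [98,256,0],"angular": [0,0,41]},{"fingers": 0,"delta_pos": [111,290,0],"angular": [0,0,46]},{"fingers": 0,"delta_pos": [119,310,0],"angular": [0,0,47.5]},{"fingers": 0,"delta_pos": [119,310,0],"angular": [0,0,47.5]}]}}

```text
clock: 9.2
tool_pos: [0.4183, 0.0638, 0.1363]
orientation: [179.9, -0.1, -99.1]
force: [0.1, 0.0, -2.4]
opening: 0.0317
gripper_force: 30.0
```

Emit:
{"fn": "apply_moves", "kwargs": {"deltas": [{"fingers": 0,"delta_pos": [0,0,0],"angular": [0,0,0]},{"fingers": 0,"delta_pos": [0,0,20],"angular": [0,0,0]}]}}

```text
clock: 9.4
tool_pos: [0.4232, 0.0677, 0.1188]
orientation: [-179.8, 0.1, -98.8]
force: [0.6, 0.5, -4.1]
opening: 0.0318
gripper_force: 30.0
```

Run:
```python
from h import *
o=ctrl.get_obs(); print(o['opening'],o['gripper_force'],o['tool_pos'],o['orientation'])
im,T=snap('wrist','w6'); cv2.imwrite('pics/c6.png',np.hstack([im])[:,:,::-1])
print(delta([420.3,66.1,15.5],-99))
print(proj('wrist',[[.4203+a*.156*.0+0,.0661,.042]for a in(0,)],T))
```

```text
0.031768254895017806 29.996313750743866 [0.4232457  0.06772773 0.11877772] [-1.79777405e+02  1.45907034e-01 -9.88489841e+01]
(array([ 0.5, -0.3, 98.9]), array([ 0.1, -0. ,  0.1]))
[[258.35818046 187.75561621]]
```

View pics/c6.png

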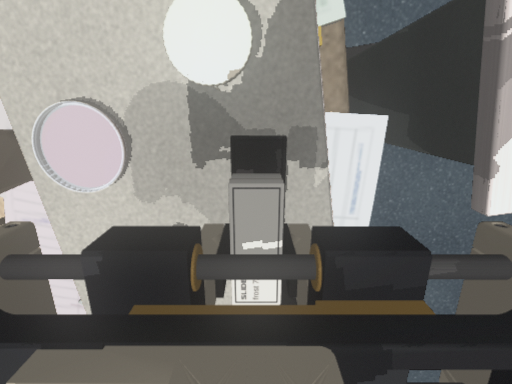

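The slide box is held straight, with the holder's far end showing beyond it at v≈136, u 231–287. I'll check the holder's centre from that end.

Run:
```python
from h import *
T=Tool(); P=cast('wrist',[[231,136],[287,136]],.042,T)*1000
e=P.mean(0); a=np.radians(81); print(P.round(1), e[:2]+53*np.array([np.cos(a),np.sin(a)]), np.degrees(np.arctan2(*(P[0]-P[1])[[1,0]])))
```

```text
[[434.9   8.2  42. ]
 [381.5  16.7  42. ]] [416.48987117  64.79263881] -8.946949942354358
```

Emit:
{"fn": "apply_moves", "kwargs": {"deltas": [{"fingers": 0,"delta_pos": [1,1.5,20],"angular": [0,0,0]},{"fingers": 0,"delta_pos": [1,1.5,50],"angular": [0,0,0]},{"fingers": 0,"delta_pos": [1,1.5,75],"angular": [0,0,0]},{"fingers": 0,"delta_pos": [1,1.5,90],"angular": [0,0,0]},{"fingers": 0,"delta_pos": [1,1.5,97],"angular": [0,0,0]},{"fingers": 0,"delta_pos": [1,1.5,98],"angular": [0,0,0]},{"fingers": 0,"delta_pos": [1,1.5,98],"angular": [0,0,0]}]}}

```text
clock: 10.15
tool_pos: [0.4197, 0.0659, 0.0196]
orientation: [-180.0, -0.0, -98.9]
force: [-0.1, -0.5, -3.2]
opening: 0.0317
gripper_force: 30.0
```

Emit:
{"fn": "apply_moves", "kwargs": {"deltas": [{"fingers": 0,"delta_pos": [0,0,2],"angular": [0,0,0]},{"fingers": 0,"delta_pos": [0,0,2],"angular": [0,0,0]}]}}

```text
clock: 10.35
tool_pos: [0.4195, 0.0657, 0.0177]
orientation: [-180.0, 0.0, -99.0]
force: [0.0, -0.5, -3.8]
opening: 0.0314
gripper_force: 30.0
```

Emit:
{"fn": "apply_moves", "kwargs": {"deltas": [{"fingers": 0,"delta_pos": [0,0,2],"angular": [0,0,0]},{"fingers": 0,"delta_pos": [0,0,2],"angular": [0,0,0]}]}}

```text
clock: 10.55
tool_pos: [0.4198, 0.0657, 0.0163]
orientation: [-179.9, 0.0, -98.9]
force: [-4.5, 0.6, 9.3]
opening: 0.032
gripper_force: 30.0
```

Emit:
{"fn": "apply_moves", "kwargs": {"deltas": [{"fingers": 0,"delta_pos": [0,0,1],"angular": [0,0,0]},{"fingers": 0,"delta_pos": [0,0,1],"angular": [0,0,0]}]}}

```text
clock: 10.75
tool_pos: [0.4198, 0.0657, 0.0163]
orientation: [-179.9, 0.0, -98.9]
force: [-9.2, 0.4, 25.4]
opening: 0.0314
gripper_force: 30.0
```

Emit:
{"fn": "apply_moves", "kwargs": {"deltas": [{"fingers": 0,"delta_pos": [0,0,-1],"angular": [0,0,0]},{"fingers": 50,"delta_pos": [0,0,-1],"angular": [0,0,0]},{"fingers": 60,"delta_pos": [0,0,-1],"angular": [0,0,0]},{"fingers": 60,"delta_pos": [0,0,-1],"angular": [0,0,0]},{"fingers": 60,"delta_pos": [0,0,-10],"angular": [0,0,0]},{"fingers": 60,"delta_pos": [0,0,-45],"angular": [0,0,0]},{"fingers": 60,"delta_pos": [0,0,-85],"angular": [0,0,0]},{"fingers": 60,"delta_pos": [0,0,-125],"angular": [0,0,0]},{"fingers": 60,"delta_pos": [0,0,-140],"angular": [0,0,0]},{"fingers": 60,"delta_pos": [0,0,-140],"angular": [0,0,0]}]}}

```text
clock: 11.75
tool_pos: [0.4208, 0.0662, 0.1575]
orientation: [-179.7, 0.2, -98.9]
force: [0.3, -0.4, 0.2]
opening: 0.0601
gripper_force: 0.0
```

Run:
```python
from h import *
im,T=snap('wrist','w7'); im3,_=snap('top','t7')
g=np.hstack([im[0:300,100:400],cv2.resize(im3[145:265,260:390],(325,300),interpolation=2)])
cv2.imwrite('pics/c7.png',g[:,:,::-1]); print(T[:3,3], proj('wrist',[[.4185,.0655,.063]],T))
```

```text
[0.4207573  0.06623717 0.15751321] [[257.83743329 184.14797508]]
```

View pics/c7.png

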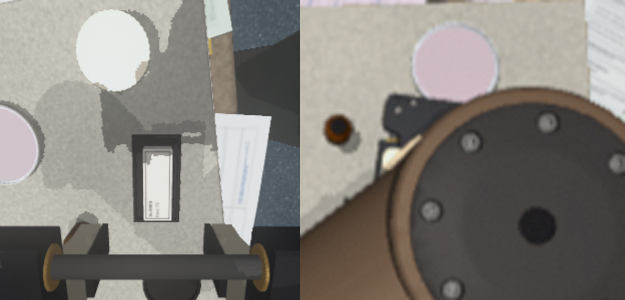

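The slide box lies in its holder (box u 241–271, v 146–220; holder u 232–281, v 134–222). The cup lid is centred at about (213,50).

Run:
```python
from h import *
im=cv2.imread('pics/w7.png')[:,:,::-1].astype(int); T=Tool()
P=cast('wrist',[[241,146.5],[271,146.5],[241,220],[271,220]],.063,T)*1000
print(P.round(1).tolist(),P.mean(0))
Q=cast('wrist',[[232,134.5],[281,134.5],[232,222],[281,222]],.042,T)*1000; print(Q.mean(0), Q.round(1).tolist())
c=blob(im.min(2)>200,(213,50)); print(cv2.boundingRect(c),circ('wrist',cv2.convexHull(c),.101,T))
print(delta([437,-63.7,170],-99))
```

```text
[[427.3, 20.7, 63.0], [396.3, 25.6, 63.0], [441.5, 102.2, 63.0], [407.9, 107.5, 63.0]] [418.22935443  63.99486316  63.        ]
[417.6913356   64.40563462  42.        ] [[436.4, 8.5, 42.0], [382.7, 16.9, 42.0], [455.3, 111.5, 42.0], [396.3, 120.8, 42.0]]
(175, 9, 75, 82) (array([434.8, -64.4]), array([60.9, 60.9]))
(array([124.7, -38. , -15.6]), array([-0.,  0.,  0.]))
```

```bash
python3 - <<'E'
from h import *
T=Tool()
for k in (.05,.066,.08,.1): print(k,proj('wrist',[(T@[x,y,-k,1])[:3] for x in(.039,.02) for y in (-.05,)],T).round(1).tolist())
E
python3 - <<'E'
import cv2
im=cv2.imread('pics/w7.png'); cv2.imwrite('pics/c8.png',cv2.resize(im[205:315,100:420],(0,0),fx=2.4,fy=2.4,interpolation=cv2.INTER_CUBIC))
E
```

```text
0.05 [[164.9, 185.4], [168.0, 217.5]]
0.066 [[154.6, 193.8], [158.5, 229.1]]
0.08 [[143.4, 202.9], [148.2, 241.5]]
0.1 [[122.5, 220.0], [129.1, 264.6]]
```

View pics/c8.png

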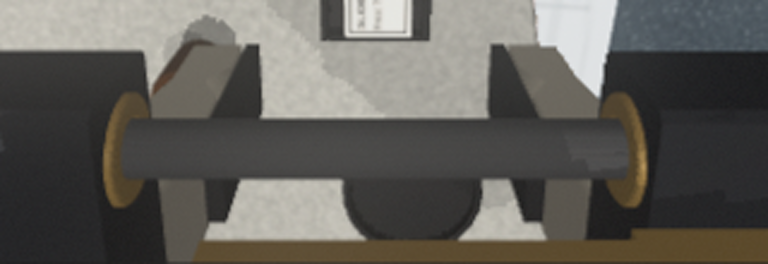

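Run:
```python
from h import *
print(delta([435.8,-64.2,42],-99))
```

```text
(array([125.5, -36.8, 112.4]), array([-0.,  0.,  0.]))
```

Emit:
{"fn": "apply_moves", "kwargs": {"deltas": [{"fingers": 87,"delta_pos": [35,-10,0],"angular": [0,0,0]},{"fingers": 87,"delta_pos": [80,-23,0],"angular": [0,0,0]},{"fingers": 87,"delta_pos": [115,-33,0],"angular": [0,0,0]},{"fingers": 87,"delta_pos": [125.5,-37,0],"angular": [0,0,0]},{"fingers": 87,"delta_pos": [125.5,-37,30],"angular": [0,0,0]},{"fingers": 87,"delta_pos": [125.5,-37,70],"angular": [0,0,0]},{"fingers": 87,"delta_pos": [125.5,-37,100],"angular": [0,0,0]},{"fingers": 87,"delta_pos": [125.5,-37,113],"angular": [0,0,0]},{"fingers": 87,"delta_pos": [125.5,-37,113],"angular": [0,0,0]},{"fingers": 70,"delta_pos": [125.5,-37,113],"angular": [0,0,0]}]}}

```text
clock: 12.85
tool_pos: [0.4359, -0.0643, 0.041]
orientation: [179.9, -0.1, -98.9]
force: [-0.1, -0.3, -0.3]
opening: 0.0833
gripper_force: 0.0
```

Emit:
{"fn": "apply_moves", "kwargs": {"deltas": [{"fingers": 40,"delta_pos": [0,0,0],"angular": [0,0,0]},{"fingers": 40,"delta_pos": [0,0,0],"angular": [0,0,0]},{"fingers": 40,"delta_pos": [0,0,0],"angular": [0,0,0]},{"fingers": 40,"delta_pos": [0,0,0],"angular": [0,0,0]},{"fingers": 40,"delta_pos": [0,0,0],"angular": [0,0,0]}]}}

```text
clock: 13.35
tool_pos: [0.4367, -0.0642, 0.0419]
orientation: [-179.9, 0.0, -98.9]
force: [-0.1, 0.6, 6.3]
opening: 0.0618
gripper_force: 30.0
```

Emit:
{"fn": "apply_moves", "kwargs": {"deltas": [{"fingers": 40,"delta_pos": [0,0,-8],"angular": [0,0,0]},{"fingers": 40,"delta_pos": [0,0,-30],"angular": [0,0,0]},{"fingers": 40,"delta_pos": [0,0,-65],"angular": [0,0,0]},{"fingers": 40,"delta_pos": [0,0,-90],"angular": [0,0,0]},{"fingers": 40,"delta_pos": [0,0,-100],"angular": [0,0,0]},{"fingers": 40,"delta_pos": [0,0,-100],"angular": [0,0,0]}]}}

```text
clock: 13.95
tool_pos: [0.4369, -0.0641, 0.1426]
orientation: [-179.8, 0.1, -99.0]
force: [0.1, -0.4, -0.7]
opening: 0.0623
gripper_force: 30.0
```

Run:
```python
from h import *
print(delta([421,211,142],-99), delta([421,211,142],-60))
# large holder re-measured from w1 pose
```

```text
(array([-269.3,   58.5,    0.8]), array([-0.2,  0.1,  0. ])) (array([-269.3,   58.5,    0.8]), array([ -0.2,   0. , -39. ]))
```

Emit:
{"fn": "apply_moves", "kwargs": {"deltas": [{"fingers": 40,"delta_pos": [-15,3,0],"angular": [0,0,0]},{"fingers": 40,"delta_pos": [-45,10,0],"angular": [0,0,0]},{"fingers": 40,"delta_pos": [-85,18,0],"angular": [0,0,0]},{"fingers": 40,"delta_pos": [-125,27,0],"angular": [0,0,0]},{"fingers": 40,"delta_pos": [-165,36,0],"angular": [0,0,0]},{"fingers": 40,"delta_pos": [-205,45,0],"angular": [0,0,0]},{"fingers": 40,"delta_pos": [-240,52,0],"angular": [0,0,0]},{"fingers": 40,"delta_pos": [-262,57,0],"angular": [0,0,0]},{"fingers": 40,"delta_pos": [-269,58.5,0],"angular": [0,0,0]},{"fingers": 40,"delta_pos": [-269,58.5,0],"angular": [0,0,0]}]}}

```text
clock: 14.95
tool_pos: [0.4195, 0.2106, 0.1399]
orientation: [179.9, -0.1, -98.9]
force: [-0.0, -1.3, -0.6]
opening: 0.0619
gripper_force: 30.0
```

Emit:
{"fn": "apply_moves", "kwargs": {"deltas": [{"fingers": 40,"delta_pos": [0,0,20],"angular": [0,0,0]},{"fingers": 40,"delta_pos": [0,0,55],"angular": [0,0,0]},{"fingers": 40,"delta_pos": [0,0,80],"angular": [0,0,0]},{"fingers": 40,"delta_pos": [0,0,90],"angular": [0,0,0]},{"fingers": 40,"delta_pos": [0,0,94],"angular": [0,0,0]},{"fingers": 40,"delta_pos": [0,0,94],"angular": [0,0,0]}]}}

```text
clock: 15.55
tool_pos: [0.4205, 0.2101, 0.0474]
orientation: [-180.0, -0.0, -99.0]
force: [0.1, 0.9, -0.2]
opening: 0.0621
gripper_force: 30.0
```

Emit:
{"fn": "apply_moves", "kwargs": {"deltas": [{"fingers": 40,"delta_pos": [0,0,1.5],"angular": [0,0,0]},{"fingers": 40,"delta_pos": [0,0,1.5],"angular": [0,0,0]}]}}

```text
clock: 15.75
tool_pos: [0.4207, 0.211, 0.0466]
orientation: [-179.9, 0.1, -99.0]
force: [-0.1, 0.0, -0.3]
opening: 0.0623
gripper_force: 30.0
```

Emit:
{"fn": "apply_moves", "kwargs": {"deltas": [{"fingers": 40,"delta_pos": [0,0,1],"angular": [0,0,0]},{"fingers": 40,"delta_pos": [0,0,1],"angular": [0,0,0]}]}}

```text
clock: 15.95
tool_pos: [0.4208, 0.2112, 0.0459]
orientation: [-179.9, 0.1, -98.9]
force: [-0.9, -0.0, 7.1]
opening: 0.0621
gripper_force: 30.0
```

Emit:
{"fn": "apply_moves", "kwargs": {"deltas": [{"fingers": 40,"delta_pos": [0,0,1],"angular": [0,0,0]},{"fingers": 40,"delta_pos": [0,0,1],"angular": [0,0,0]}]}}

```text
clock: 16.15
tool_pos: [0.421, 0.2113, 0.0458]
orientation: [-179.9, 0.1, -98.9]
force: [-5.6, -1.0, 17.6]
opening: 0.0621
gripper_force: 30.0
```

Contact came at the expected height. I'll back off 1 mm, release and rise.

Emit:
{"fn": "apply_moves", "kwargs": {"deltas": [{"fingers": 40,"delta_pos": [0,0,-1],"angular": [0,0,0]},{"fingers": 75,"delta_pos": [0,0,-1],"angular": [0,0,0]},{"fingers": 87,"delta_pos": [0,0,-1],"angular": [0,0,0]},{"fingers": 87,"delta_pos": [0,0,-1],"angular": [0,0,0]},{"fingers": 87,"delta_pos": [0,0,-1],"angular": [0,0,0]},{"fingers": 87,"delta_pos": [0,0,-20],"angular": [0,0,0]},{"fingers": 87,"delta_pos": [0,0,-55],"angular": [0,0,0]},{"fingers": 87,"delta_pos": [0,0,-90],"angular": [0,0,0]},{"fingers": 87,"delta_pos": [0,0,-105],"angular": [0,0,0]},{"fingers": 87,"delta_pos": [0,0,-105],"angular": [0,0,0]}]}}

```text
clock: 17.15
tool_pos: [0.4214, 0.2117, 0.1512]
orientation: [-179.8, 0.2, -98.9]
force: [-0.7, 0.0, -0.2]
opening: 0.087
gripper_force: 0.0
```

Run:
```python
from h import *
print(delta([555,245,150],-70),ctrl.get_obs()['joint_pos'])
```

```text
(array([ -53.7, -126.7,    1.7]), array([ -0.2,   0.2, -28.9])) [ 5.06919479e+01  2.68314826e+00 -2.75338647e+01  3.43612077e-02
 -5.95182894e+01 -5.96492731e+01]
```

Emit:
{"fn": "apply_moves", "kwargs": {"deltas": [{"fingers": 87,"delta_pos": [-12,-30,0],"angular": [0,0,-6]},{"fingers": 87,"delta_pos": [-27,-64,0],"angular": [0,0,-14]},{"fingers": 87,"delta_pos": [-43,-98,0],"angular": [0,0,-22]},{"fingers": 87,"delta_pos": [-60,-125,-5],"angular": [0,0,-30]},{"fingers": 87,"delta_pos": [-72,-135,-10],"angular": [0,0,-37]},{"fingers": 87,"delta_pos": [-73,-135,-10],"angular": [0,0,-39]},{"fingers": 87,"delta_pos": [-73,-135,-10],"angular": [0,0,-39]}]}}

```text
clock: 17.85
tool_pos: [0.5647, 0.2614, 0.1568]
orientation: [179.8, -0.0, -60.0]
force: [0.3, 0.2, -1.0]
opening: 0.0869
gripper_force: 0.0
```

Run:
```python
from h import *
im,T=snap('wrist','w9'); cv2.imwrite('pics/c9.png',im[:,:,::-1]); print(T[:3,3])
print(proj('wrist',[[.586,.227,.117],[.504,.289,.046],[.519,.120,.09]],T))
```

```text
[0.5647215  0.2614322  0.15680973]
[[252.80436897 156.14401847]
 [286.37397411 224.52298575]
 [376.53053314  86.05600037]]
```

View pics/c9.png

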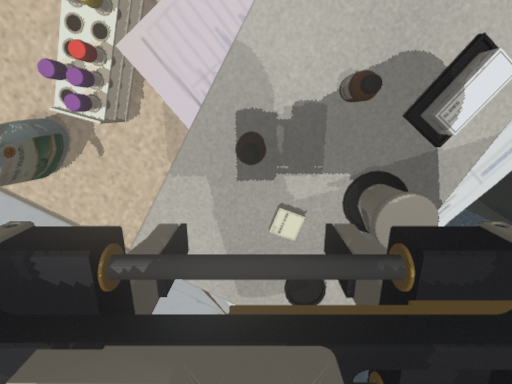

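The dropper is seen nearly straight down at (250,148), the cover-glass box at (288,222), and the cup stands in the large holder at about (400,210).

Run:
```python
from h import *
im=cv2.imread('pics/w9.png')[:,:,::-1].astype(int); T=Tool(); s=im.sum(2)
c=blob(s<170,(250,148)); print(cv2.boundingRect(c))
for z in(.082,.099): print(circ('wrist',c,z,T))
hsv=cv2.cvtColor(im.astype('uint8'),cv2.COLOR_RGB2HSV); m=(im.min(2)>150)&(im[:,:,0]-im[:,:,2]>18)
m[:195]=0;m[:,:260]=0;m[245:]=0;m[:,315:]=0
c=max(cv2.findContours(m.astype('uint8'),0,1)[0],key=cv2.contourArea); print(cv2.boundingRect(c),rect('wrist',c,.046,T))
```

```text
(236, 132, 30, 33)
(array([588.8, 226.1]), array([27.7, 31.1]))
(array([589.7, 224. ]), array([26. , 29.1]))
(270, 208, 35, 32) (array([503.8, 288.4]), array([33.2, 33.3]), 8.9)
```

Run:
```python
from h import *
print(delta([588.8,225.8,25],-60))
```

```text
(array([ 42.8,  -3.7, 132.2]), array([ 0.1, -0. , -0. ]))
```

Emit:
{"fn": "apply_moves", "kwargs": {"deltas": [{"fingers": 80,"delta_pos": [25,-2,0],"angular": [0,0,0]},{"fingers": 80,"delta_pos": [42.5,-3.5,0],"angular": [0,0,0]},{"fingers": 80,"delta_pos": [42.5,-3.5,20],"angular": [0,0,0]},{"fingers": 80,"delta_pos": [42.5,-3.5,60],"angular": [0,0,0]},{"fingers": 80,"delta_pos": [42.5,-3.5,100],"angular": [0,0,0]},{"fingers": 80,"delta_pos": [42.5,-3.5,125],"angular": [0,0,0]},{"fingers": 80,"delta_pos": [42.5,-3.5,132],"angular": [0,0,0]},{"fingers": 80,"delta_pos": [42.5,-3.5,132],"angular": [0,0,0]}]}}

```text
clock: 18.7
tool_pos: [0.5889, 0.2258, 0.026]
orientation: [179.9, -0.0, -60.0]
force: [-0.1, -0.0, 0.2]
opening: 0.0797
gripper_force: 0.0
```

Emit:
{"fn": "apply_moves", "kwargs": {"deltas": [{"fingers": 10,"delta_pos": [0,0,0],"angular": [0,0,0]},{"fingers": 10,"delta_pos": [0,0,0],"angular": [0,0,0]},{"fingers": 10,"delta_pos": [0,0,0],"angular": [0,0,0]},{"fingers": 10,"delta_pos": [0,0,0],"angular": [0,0,0]},{"fingers": 10,"delta_pos": [0,0,0],"angular": [0,0,0]},{"fingers": 10,"delta_pos": [0,0,0],"angular": [0,0,0]},{"fingers": 10,"delta_pos": [0,0,0],"angular": [0,0,0]},{"fingers": 10,"delta_pos": [0,0,0],"angular": [0,0,0]},{"fingers": 10,"delta_pos": [0,0,0],"angular": [0,0,0]}]}}

```text
clock: 19.6
tool_pos: [0.5894, 0.2266, 0.0268]
orientation: [-180.0, -0.0, -60.0]
force: [0.8, -0.2, 1.0]
opening: 0.0304
gripper_force: 29.9
```

Emit:
{"fn": "apply_moves", "kwargs": {"deltas": [{"fingers": 10,"delta_pos": [0,0,-8],"angular": [0,0,0]},{"fingers": 10,"delta_pos": [0,0,-35],"angular": [0,0,0]},{"fingers": 10,"delta_pos": [0,0,-70],"angular": [0,0,0]},{"fingers": 10,"delta_pos": [0,0,-93],"angular": [0,0,0]},{"fingers": 10,"delta_pos": [0,0,-100],"angular": [0,0,0]},{"fingers": 10,"delta_pos": [0,0,-100],"angular": [0,0,0]}]}}

```text
clock: 20.2
tool_pos: [0.5897, 0.2269, 0.1281]
orientation: [-179.9, 0.0, -60.0]
force: [0.5, 0.4, -0.8]
opening: 0.0305
gripper_force: 29.9
```

Run:
```python
from h import *
print(delta([428.2,356.3,126],-60),ctrl.get_obs()['opening'])
```

```text
(array([-192.8,   75. ,    2. ]), array([-0.1,  0. ,  0. ])) 0.030484005139950556
```

Emit:
{"fn": "apply_moves", "kwargs": {"deltas": [{"fingers": 10,"delta_pos": [-12,5,0],"angular": [0,0,0]},{"fingers": 10,"delta_pos": [-40,16,0],"angular": [0,0,0]},{"fingers": 10,"delta_pos": [-78,30,0],"angular": [0,0,0]},{"fingers": 10,"delta_pos": [-116,45,0],"angular": [0,0,0]},{"fingers": 10,"delta_pos": [-152,59,0],"angular": [0,0,0]},{"fingers": 10,"delta_pos": [-180,70,0],"angular": [0,0,0]},{"fingers": 10,"delta_pos": [-192,74.5,0],"angular": [0,0,0]},{"fingers": 10,"delta_pos": [-192.5,75,0],"angular": [0,0,0]},{"fingers": 10,"delta_pos": [-192.5,75,0],"angular": [0,0,0]}]}}

```text
clock: 21.1
tool_pos: [0.4277, 0.3553, 0.1261]
orientation: [179.9, -0.0, -59.9]
force: [0.5, -0.0, -0.2]
opening: 0.0304
gripper_force: 29.9
```

Emit:
{"fn": "apply_moves", "kwargs": {"deltas": [{"fingers": 10,"delta_pos": [0,0,15],"angular": [0,0,0]},{"fingers": 10,"delta_pos": [0,0,50],"angular": [0,0,0]},{"fingers": 10,"delta_pos": [0,0,78],"angular": [0,0,0]},{"fingers": 10,"delta_pos": [0,0,90],"angular": [0,0,0]},{"fingers": 10,"delta_pos": [0,0,95],"angular": [0,0,0]},{"fingers": 10,"delta_pos": [0,0,95],"angular": [0,0,0]}]}}

```text
clock: 21.7
tool_pos: [0.4287, 0.3554, 0.0319]
orientation: [180.0, -0.0, -60.0]
force: [0.4, 0.1, -1.1]
opening: 0.0301
gripper_force: 30.0
```

Emit:
{"fn": "apply_moves", "kwargs": {"deltas": [{"fingers": 10,"delta_pos": [0,0,1],"angular": [0,0,0]},{"fingers": 10,"delta_pos": [0,0,1],"angular": [0,0,0]}]}}

```text
clock: 21.9
tool_pos: [0.4285, 0.3562, 0.0317]
orientation: [-179.9, 0.0, -60.0]
force: [-0.8, -0.3, 0.0]
opening: 0.0305
gripper_force: 30.0
```

Emit:
{"fn": "apply_moves", "kwargs": {"deltas": [{"fingers": 10,"delta_pos": [0,0,1],"angular": [0,0,0]},{"fingers": 10,"delta_pos": [0,0,1],"angular": [0,0,0]}]}}

```text
clock: 22.1
tool_pos: [0.4284, 0.3563, 0.0306]
orientation: [-179.9, 0.0, -59.9]
force: [0.7, 0.5, 3.0]
opening: 0.0302
gripper_force: 30.0
```

Emit:
{"fn": "apply_moves", "kwargs": {"deltas": [{"fingers": 10,"delta_pos": [0,0,1],"angular": [0,0,0]},{"fingers": 10,"delta_pos": [0,0,1],"angular": [0,0,0]}]}}

```text
clock: 22.3
tool_pos: [0.4285, 0.3563, 0.0304]
orientation: [-179.9, 0.0, -59.9]
force: [-2.2, -2.3, 11.4]
opening: 0.0303
gripper_force: 30.0
```

Emit:
{"fn": "apply_moves", "kwargs": {"deltas": [{"fingers": 10,"delta_pos": [0,0,-0.7],"angular": [0,0,0]},{"fingers": 50,"delta_pos": [0,0,-0.7],"angular": [0,0,0]},{"fingers": 70,"delta_pos": [0,0,-0.7],"angular": [0,0,0]},{"fingers": 70,"delta_pos": [0,0,-0.7],"angular": [0,0,0]},{"fingers": 70,"delta_pos": [0,0,-0.7],"angular": [0,0,0]},{"fingers": 70,"delta_pos": [0,0,-0.7],"angular": [0,0,0]},{"fingers": 70,"delta_pos": [0,0,-20],"angular": [0,0,0]},{"fingers": 70,"delta_pos": [0,0,-60],"angular": [0,0,0]},{"fingers": 70,"delta_pos": [0,0,-105],"angular": [0,0,0]},{"fingers": 70,"delta_pos": [0,0,-115],"angular": [0,0,0]}]}}

```text
clock: 23.3
tool_pos: [0.43, 0.3579, 0.149]
orientation: [-179.6, 0.1, -59.9]
force: [0.5, 0.9, 0.9]
opening: 0.0702
gripper_force: 0.0
```

Run:
```python
from h import *
print(delta([503.8,288.4,145],-81), ctrl.get_obs()['tool_pos'])
```

```text
(array([ 97.1, -29. ,   4. ]), array([-0.4,  0.2, 21.1])) [0.4299786  0.35786302 0.14904072]
```

Emit:
{"fn": "apply_moves", "kwargs": {"deltas": [{"fingers": 70,"delta_pos": [20,-6,0],"angular": [0,0,-8]},{"fingers": 70,"delta_pos": [40,-12,0],"angular": [0,0,-16]},{"fingers": 70,"delta_pos": [60,-18,0],"angular": [0,0,-24]},{"fingers": 70,"delta_pos": [80,-24,0],"angular": [0,0,-32]},{"fingers": 70,"delta_pos": [97,-29,0],"angular": [0,0,-40]},{"fingers": 70,"delta_pos": [97,-29,0],"angular": [0,0,-48]},{"fingers": 70,"delta_pos": [97,-29,0],"angular": [0,0,-56]},{"fingers": 70,"delta_pos": [97,-29,0],"angular": [0,0,-64]},{"fingers": 70,"delta_pos": [97,-29,0],"angular": [0,0,-69]},{"fingers": 70,"delta_pos": [97,-29,0],"angular": [0,0,-69]}]}}

```text
clock: 24.3
tool_pos: [0.5015, 0.2861, 0.1434]
orientation: [180.0, 0.0, 9.1]
force: [-0.1, 0.2, -0.3]
opening: 0.0703
gripper_force: 0.0
```

Run:
```python
from h import *
print(delta([503.8,288.4,5],9), ctrl.get_obs()['tool_pos'],ctrl.get_obs()['orientation'])
```

```text
(array([  2.7,  -2. , 138.4]), array([0. , 0. , 0.1])) [0.50152544 0.28608255 0.14340717] [1.79989526e+02 2.21953466e-02 9.10070915e+00]
```

Emit:
{"fn": "apply_moves", "kwargs": {"deltas": [{"fingers": 70,"delta_pos": [2,-1.5,30],"angular": [0,0,0]},{"fingers": 70,"delta_pos": [2,-1.5,70],"angular": [0,0,0]},{"fingers": 70,"delta_pos": [2,-1.5,105],"angular": [0,0,0]},{"fingers": 70,"delta_pos": [2,-1.5,125],"angular": [0,0,0]},{"fingers": 70,"delta_pos": [2,-1.5,133],"angular": [0,0,0]},{"fingers": 70,"delta_pos": [2,-1.5,138],"angular": [0,0,0]},{"fingers": 70,"delta_pos": [2,-1.5,138],"angular": [0,0,0]}]}}

```text
clock: 25.0
tool_pos: [0.5036, 0.2882, 0.006]
orientation: [-180.0, -0.0, 9.0]
force: [-0.1, -0.7, 0.2]
opening: 0.0699
gripper_force: 0.0
```

Emit:
{"fn": "apply_moves", "kwargs": {"deltas": [{"fingers": 15,"delta_pos": [0,0,0],"angular": [0,0,0]},{"fingers": 15,"delta_pos": [0,0,0],"angular": [0,0,0]},{"fingers": 15,"delta_pos": [0,0,0],"angular": [0,0,0]},{"fingers": 15,"delta_pos": [0,0,0],"angular": [0,0,0]},{"fingers": 15,"delta_pos": [0,0,0],"angular": [0,0,0]},{"fingers": 15,"delta_pos": [0,0,0],"angular": [0,0,0]},{"fingers": 15,"delta_pos": [0,0,0],"angular": [0,0,0]},{"fingers": 15,"delta_pos": [0,0,0],"angular": [0,0,0]}]}}

```text
clock: 25.8
tool_pos: [0.5035, 0.2881, 0.006]
orientation: [-180.0, -0.0, 9.0]
force: [-0.9, 0.1, 3.2]
opening: 0.0326
gripper_force: 30.0
```

Emit:
{"fn": "apply_moves", "kwargs": {"deltas": [{"fingers": 15,"delta_pos": [0,0,-8],"angular": [0,0,0]},{"fingers": 15,"delta_pos": [0,0,-35],"angular": [0,0,0]},{"fingers": 15,"delta_pos": [0,0,-75],"angular": [0,0,0]},{"fingers": 15,"delta_pos": [0,0,-110],"angular": [0,0,0]},{"fingers": 15,"delta_pos": [0,0,-130],"angular": [0,0,0]},{"fingers": 15,"delta_pos": [0,0,-135],"angular": [0,0,0]},{"fingers": 15,"delta_pos": [0,0,-135],"angular": [0,0,0]}]}}

```text
clock: 26.5
tool_pos: [0.5035, 0.2883, 0.1416]
orientation: [-179.9, -0.1, 9.0]
force: [0.0, 0.0, -0.9]
opening: 0.0328
gripper_force: 30.0
```

Run:
```python
from h import *
print(delta([418.2,64.2,141],-9), ctrl.get_obs()['opening'])
```

```text
(array([-1.194e+02,  2.079e+02,  2.000e-01]), array([-0.1, -0.1, 18. ])) 0.03282299893467848
```

Emit:
{"fn": "apply_moves", "kwargs": {"deltas": [{"fingers": 15,"delta_pos": [-7,12,0],"angular": [0,0,1]},{"fingers": 15,"delta_pos": [-23,41,0],"angular": [0,0,3]},{"fingers": 15,"delta_pos": [-43,76,0],"angular": [0,0,6]},{"fingers": 15,"delta_pos": [-64,111,0],"angular": [0,0,9]},{"fingers": 15,"delta_pos": [-84,146,0],"angular": [0,0,12]},{"fingers": 15,"delta_pos": [-103,179,0],"angular": [0,0,15]},{"fingers": 15,"delta_pos": [-115,201,0],"angular": [0,0,17]},{"fingers": 15,"delta_pos": [-119.5,208,0],"angular": [0,0,18]},{"fingers": 15,"delta_pos": [-119.5,208,0],"angular": [0,0,18]},{"fingers": 15,"delta_pos": [-119.5,208,0],"angular": [0,0,18]}]}}

```text
clock: 27.5
tool_pos: [0.4182, 0.064, 0.1404]
orientation: [180.0, 0.0, -8.9]
force: [0.1, 0.5, -0.4]
opening: 0.0327
gripper_force: 30.0
```

Emit:
{"fn": "apply_moves", "kwargs": {"deltas": [{"fingers": 15,"delta_pos": [0,0,20],"angular": [0,0,0]},{"fingers": 15,"delta_pos": [0,0,55],"angular": [0,0,0]},{"fingers": 15,"delta_pos": [0,0,85],"angular": [0,0,0]},{"fingers": 15,"delta_pos": [0,0,97],"angular": [0,0,0]},{"fingers": 15,"delta_pos": [0,0,102],"angular": [0,0,0]},{"fingers": 15,"delta_pos": [0,0,102],"angular": [0,0,0]}]}}

```text
clock: 28.1
tool_pos: [0.4181, 0.0643, 0.0382]
orientation: [179.9, 0.1, -8.9]
force: [0.5, -0.1, -0.1]
opening: 0.0327
gripper_force: 30.0
```

Run:
```python
from h import *
print(delta([418.2,64.2,36.5],-9), ctrl.get_obs()['force'])
```

```text
(array([0.1, 0.1, 1.7]), array([0.1, 0.1, 0.1])) [ 0.531701   -0.11920317 -0.07709076]
```

Emit:
{"fn": "apply_moves", "kwargs": {"deltas": [{"fingers": 15,"delta_pos": [0,0,1],"angular": [0,0,0]},{"fingers": 15,"delta_pos": [0,0,1],"angular": [0,0,0]}]}}

```text
clock: 28.3
tool_pos: [0.4186, 0.0643, 0.0383]
orientation: [-179.9, -0.1, -8.9]
force: [0.3, 0.2, 0.2]
opening: 0.033
gripper_force: 30.0
```

Emit:
{"fn": "apply_moves", "kwargs": {"deltas": [{"fingers": 15,"delta_pos": [0,0,1],"angular": [0,0,0]},{"fingers": 15,"delta_pos": [0,0,1],"angular": [0,0,0]}]}}

```text
clock: 28.5
tool_pos: [0.4183, 0.064, 0.0371]
orientation: [-180.0, -0.0, -9.0]
force: [-0.1, 0.2, 0.1]
opening: 0.0329
gripper_force: 30.0
```

Emit:
{"fn": "apply_moves", "kwargs": {"deltas": [{"fingers": 15,"delta_pos": [0,0,0.8],"angular": [0,0,0]},{"fingers": 15,"delta_pos": [0,0,0.8],"angular": [0,0,0]}]}}

```text
clock: 28.7
tool_pos: [0.4184, 0.0639, 0.0369]
orientation: [-180.0, -0.0, -8.9]
force: [-4.2, 0.3, 11.0]
opening: 0.033
gripper_force: 30.0
```

Emit:
{"fn": "apply_moves", "kwargs": {"deltas": [{"fingers": 15,"delta_pos": [0,0,0.5],"angular": [0,0,0]},{"fingers": 15,"delta_pos": [0,0,0.5],"angular": [0,0,0]}]}}

```text
clock: 28.9
tool_pos: [0.4184, 0.0639, 0.0368]
orientation: [-180.0, -0.1, -8.9]
force: [-6.6, 0.3, 18.1]
opening: 0.0332
gripper_force: 30.0
```

Contact is as expected. Releasing, rising, and moving the arm to the left so the cameras see the scene.

Emit:
{"fn": "apply_moves", "kwargs": {"deltas": [{"fingers": 15,"delta_pos": [0,0,-0.8],"angular": [0,0,0]},{"fingers": 40,"delta_pos": [0,0,-0.8],"angular": [0,0,0]},{"fingers": 55,"delta_pos": [0,0,-0.8],"angular": [0,0,0]},{"fingers": 55,"delta_pos": [0,0,-0.8],"angular": [0,0,0]},{"fingers": 55,"delta_pos": [0,0,-0.8],"angular": [0,0,0]},{"fingers": 55,"delta_pos": [0,0,-10],"angular": [0,0,0]},{"fingers": 55,"delta_pos": [0,0,-50],"angular": [0,0,0]},{"fingers": 55,"delta_pos": [0,0,-95],"angular": [0,0,0]},{"fingers": 55,"delta_pos": [0,0,-140],"angular": [0,0,0]},{"fingers": 55,"delta_pos": [0,0,-180],"angular": [0,0,0]}]}}

```text
clock: 29.9
tool_pos: [0.418, 0.0636, 0.2186]
orientation: [-179.9, -0.1, -8.9]
force: [1.5, 0.5, 0.5]
opening: 0.0549
gripper_force: 0.0
```

Emit:
{"fn": "apply_moves", "kwargs": {"deltas": [{"fingers": 55,"delta_pos": [5,40,0],"angular": [0,0,6]},{"fingers": 55,"delta_pos": [10,80,0],"angular": [0,0,12]},{"fingers": 55,"delta_pos": [10,120,0],"angular": [0,0,18]},{"fingers": 55,"delta_pos": [10,160,0],"angular": [0,0,24]},{"fingers": 55,"delta_pos": [0,200,0],"angular": [0,0,30]},{"fingers": 55,"delta_pos": [-10,240,0],"angular": [0,0,36]},{"fingers": 55,"delta_pos": [-20,270,0],"angular": [0,0,40]},{"fingers": 55,"delta_pos": [-20,270,0],"angular": [0,0,40]}]}}

```text
clock: 30.7
tool_pos: [0.3544, -0.2021, 0.2161]
orientation: [180.0, -0.0, -49.3]
force: [0.6, 0.1, 0.3]
opening: 0.0546
gripper_force: 0.0
```

Run:
```python
from h import *
a,_=snap('top','t10'); b,_=snap('side','s10')
g=np.hstack([cv2.resize(a[150:270,150:350],(450,270),interpolation=2),cv2.resize(b[110:310,140:400],(350,270),interpolation=2)])
cv2.imwrite('pics/c10.png',g[:,:,::-1]); print(Tool()[:3,3])
```

```text
[ 0.35587449 -0.2003251   0.21600402]
```

View pics/c10.png

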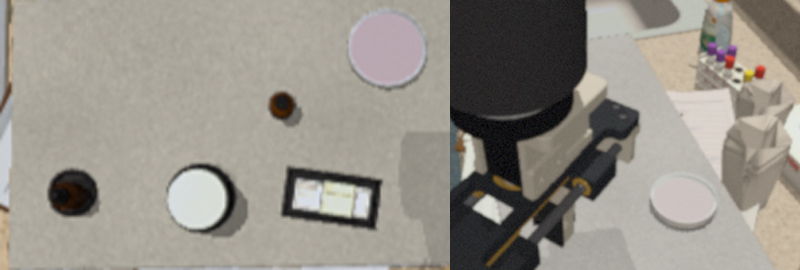

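The top view shows the dropper, cup and slide box in their holders, the cover-glass box on the middle of the slide box, and the short bottle untouched. One numeric check before handing in.

Run:
```python
from h import *
im=cv2.imread('pics/t10.png')[:,:,::-1].astype(int)
c=blob(im.min(2)>185,(239,238)); print('cup',circ('top',c,.105), circ('top',c,.109))
b=cv2.cvtColor(im.astype('uint8'),cv2.COLOR_RGB2LAB)[:,:,2].astype(int)
m=(b>135)&(im.min(2)>110); m[:225]=0;m[255:]=0;m[:,:280]=0;m[:,325:]=0
c=max(cv2.findContours(m.astype('uint8'),0,1)[0],key=cv2.contourArea); print('small',rect('top',c,.077))
m=(im.min(2)>110); m[:225]=0;m[255:]=0;m[:,:277]=0;m[:,318:]=0
c=blob(m,(301,238)); print('slide',rect('top',c,.063)); s=im.sum(2)
c=blob(s<220,(182,235)); print('hs+drop',circ('top',c,.042))
```

```text
cup (array([420.9, 211.8]), array([57.1, 58.1])) (array([420.8, 211.4]), array([56.8, 57.8]))
small (array([417.7,  61.5]), array([32.6, 34.2]), 82.7)
slide (array([419.7,  67.5]), array([83.2, 35.6]), 80.9)
hs+drop (array([430.2, 357.5]), array([49.9, 52.7]))
```

The cover-glass box may sit about 5 mm off centre along the slide box, so I'll take a closer wrist look from straight above.

Run:
```python
from h import *
print(delta([430,141,200],-99))
```

```text
(array([-209.2, -279.7,   16. ]), array([-0. , -0. , 49.9]))
```

Emit:
{"fn": "apply_moves", "kwargs": {"deltas": [{"fingers": 55,"delta_pos": [-15,-36,0],"angular": [0,0,6]},{"fingers": 55,"delta_pos": [-38,-72,0],"angular": [0,0,12]},{"fingers": 55,"delta_pos": [-60,-108,0],"angular": [0,0,18]},{"fingers": 55,"delta_pos": [-85,-142,0],"angular": [0,0,24]},{"fingers": 55,"delta_pos": [-112,-174,0],"angular": [0,0,30]},{"fingers": 55,"delta_pos": [-140,-206,0],"angular": [0,0,36]},{"fingers": 55,"delta_pos": [-168,-236,0],"angular": [0,0,42]},{"fingers": 55,"delta_pos": [-195,-264,0],"angular": [0,0,48]},{"fingers": 55,"delta_pos": [-209,-279,0],"angular": [0,0,50]},{"fingers": 55,"delta_pos": [-209,-279,0],"angular": [0,0,50]}]}}

```text
clock: 31.8
tool_pos: [0.4294, 0.1446, 0.2155]
orientation: [180.0, -0.0, -98.7]
force: [-0.9, -0.1, 0.5]
opening: 0.0549
gripper_force: 0.0
```

Run:
```python
from h import *
im,T=snap('wrist','w11'); u,v=proj('wrist',[[.418,.065,.07]],T)[0]; print(u,v,T[:3,3])
u0,v0=int(u)-70,max(int(v)-75,0); print(u0,v0)
cv2.imwrite('pics/c11.png',cv2.resize(im[v0:v0+140,u0:u0+140],(0,0),fx=4,fy=4,interpolation=2)[:,:,::-1])
```

```text
254.7986721565227 109.50646600884468 [0.42936701 0.14458725 0.2155025 ]
184 34
```

View pics/c11.png

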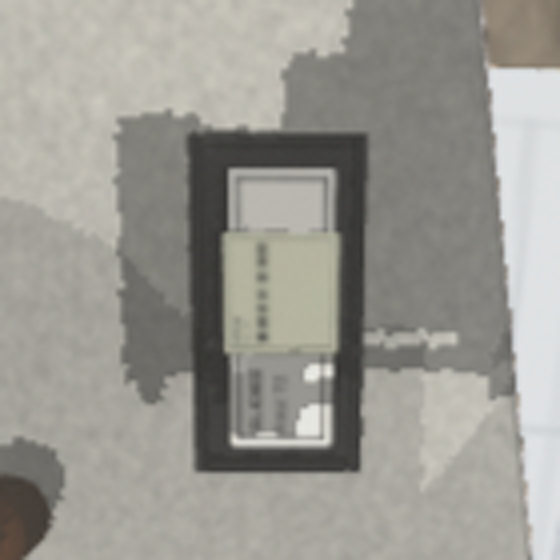

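In the crop, the slide box spans v 168–447 and u 229–336, and the cover-glass box spans v 232–352 and u 222–341.

Run:
```python
from h import *
T=Tool(); f=lambda u,v,z:(cast('wrist',[[184+u/4,34+v/4]],z,T)[0]*1000).round(1)
inv=np.linalg.inv(T[:3,:3])
for n,(u0,u1,v0,v1),z in (('slide',(229,336,168,447),.063),('small',(222,341,232,352),.077),('holder',(192,363,133,470),.042)):
    m=[f(u,v,z) for u in(u0,u1) for v in(v0,v1)]; c=np.mean(m,0); print(n,c, (inv@c).round(1),np.linalg.norm(m[0]-m[1]),np.linalg.norm(m[0]-m[2]))
```

```text
slide [418.4    66.525  63.   ] [-129.  -403.5  -63.2] 82.03517538227123 31.66591227171579
small [417.8    61.075  77.   ] [-123.5 -403.7  -77.2] 33.57037384361396 34.29650127928501
holder [419.9    65.175  42.   ] [-127.9 -405.2  -42.2] 104.72903131414898 53.12118221576022
```

The cover-glass box is 5.5 mm off along the slide box. I'll grip it again with the gripper centred 5.5 mm further along, so the closing fingers carry it to the middle.

Emit:
{"fn": "apply_moves", "kwargs": {"deltas": [{"fingers": 70,"delta_pos": [8,0,0],"angular": [0,0,-8]},{"fingers": 70,"delta_pos": [16,0,0],"angular": [0,0,-16]},{"fingers": 70,"delta_pos": [24,0,0],"angular": [0,0,-24]},{"fingers": 70,"delta_pos": [32,0,0],"angular": [0,0,-32]},{"fingers": 70,"delta_pos": [40,0,0],"angular": [0,0,-40]},{"fingers": 70,"delta_pos": [48,0,0],"angular": [0,0,-48]},{"fingers": 70,"delta_pos": [56,0,0],"angular": [0,0,-56]},{"fingers": 70,"delta_pos": [64,0,0],"angular": [0,0,-64]},{"fingers": 70,"delta_pos": [72,0,0],"angular": [0,0,-72]},{"fingers": 70,"delta_pos": [75,0,0],"angular": [0,0,-80]}]}}

```text
clock: 32.85
tool_pos: [0.4173, 0.0662, 0.2157]
orientation: [-180.0, -0.0, -18.6]
force: [-0.4, 0.4, -0.0]
opening: 0.0702
gripper_force: 0.0
```

Emit:
{"fn": "apply_moves", "kwargs": {"deltas": [{"fingers": 70,"delta_pos": [0,0,0],"angular": [0,0,-8]},{"fingers": 70,"delta_pos": [0,0,0],"angular": [0,0,-10]},{"fingers": 70,"delta_pos": [0,0,0],"angular": [0,0,-10]},{"fingers": 70,"delta_pos": [0,0,0],"angular": [0,0,-10]}]}}

```text
clock: 33.25
tool_pos: [0.4176, 0.0669, 0.2156]
orientation: [-180.0, -0.0, -9.0]
force: [-0.2, 0.1, -0.8]
opening: 0.0701
gripper_force: 0.0
```

Run:
```python
from h import *
print(delta([419.1,69.4,38.5],-9), Tool()[:3,3])
```

```text
(array([  1.1,  -2.7, 177.1]), array([-0., -0., -0.])) [0.41755883 0.06685598 0.21561405]
```

Emit:
{"fn": "apply_moves", "kwargs": {"deltas": [{"fingers": 70,"delta_pos": [1,-2.5,40],"angular": [0,0,0]},{"fingers": 70,"delta_pos": [1,-2.5,80],"angular": [0,0,0]},{"fingers": 70,"delta_pos": [1,-2.5,120],"angular": [0,0,0]},{"fingers": 70,"delta_pos": [1,-2.5,155],"angular": [0,0,0]},{"fingers": 70,"delta_pos": [1,-2.5,172],"angular": [0,0,0]},{"fingers": 70,"delta_pos": [1,-2.5,177],"angular": [0,0,0]},{"fingers": 70,"delta_pos": [1,-2.5,177],"angular": [0,0,0]}]}}

```text
clock: 33.95
tool_pos: [0.4191, 0.0692, 0.0383]
orientation: [179.9, 0.0, -9.0]
force: [-1.0, -0.6, 0.1]
opening: 0.07
gripper_force: 0.0
```

Emit:
{"fn": "apply_moves", "kwargs": {"deltas": [{"fingers": 50,"delta_pos": [0,0,0],"angular": [0,0,0]},{"fingers": 46,"delta_pos": [0,0,0],"angular": [0,0,0]},{"fingers": 43,"delta_pos": [0,0,0],"angular": [0,0,0]},{"fingers": 41,"delta_pos": [0,0,0],"angular": [0,0,0]},{"fingers": 39,"delta_pos": [0,0,0],"angular": [0,0,0]},{"fingers": 37,"delta_pos": [0,0,0],"angular": [0,0,0]},{"fingers": 35,"delta_pos": [0,0,0],"angular": [0,0,0]},{"fingers": 30,"delta_pos": [0,0,0],"angular": [0,0,0]},{"fingers": 30,"delta_pos": [0,0,0],"angular": [0,0,0]},{"fingers": 30,"delta_pos": [0,0,0],"angular": [0,0,0]}]}}

```text
clock: 34.95
tool_pos: [0.4191, 0.0692, 0.0385]
orientation: [180.0, 0.0, -9.0]
force: [0.5, -0.2, 0.3]
opening: 0.0317
gripper_force: 30.0
```

Emit:
{"fn": "apply_moves", "kwargs": {"deltas": [{"fingers": 36,"delta_pos": [0,0,0],"angular": [0,0,0]},{"fingers": 45,"delta_pos": [0,0,0],"angular": [0,0,0]},{"fingers": 55,"delta_pos": [0,0,0],"angular": [0,0,0]},{"fingers": 55,"delta_pos": [0,0,0],"angular": [0,0,0]},{"fingers": 55,"delta_pos": [0,0,-10],"angular": [0,0,0]},{"fingers": 55,"delta_pos": [0,0,-45],"angular": [0,0,0]},{"fingers": 55,"delta_pos": [0,0,-90],"angular": [0,0,0]},{"fingers": 55,"delta_pos": [0,0,-135],"angular": [0,0,0]},{"fingers": 55,"delta_pos": [0,0,-177],"angular": [0,0,0]},{"fingers": 55,"delta_pos": [0,0,-177],"angular": [0,0,0]}]}}

```text
clock: 35.95
tool_pos: [0.4223, 0.0705, 0.2223]
orientation: [-179.6, -0.5, -8.9]
force: [-0.1, 0.2, 0.2]
opening: 0.0549
gripper_force: 0.0
```

Emit:
{"fn": "apply_moves", "kwargs": {"deltas": [{"fingers": 55,"delta_pos": [2,-8,0],"angular": [0,0,8]},{"fingers": 55,"delta_pos": [2,-16,0],"angular": [0,0,16]},{"fingers": 55,"delta_pos": [2,-24,0],"angular": [0,0,24]},{"fingers": 55,"delta_pos": [2,-32,0],"angular": [0,0,32]},{"fingers": 55,"delta_pos": [2,-40,0],"angular": [0,0,40]},{"fingers": 55,"delta_pos": [2,-48,0],"angular": [0,0,48]},{"fingers": 55,"delta_pos": [1,-56,0],"angular": [0,0,56]},{"fingers": 55,"delta_pos": [0,-64,0],"angular": [0,0,64]},{"fingers": 55,"delta_pos": [-1,-72,0],"angular": [0,0,72]},{"fingers": 55,"delta_pos": [-1,-75,0],"angular": [0,0,80]}]}}

```text
clock: 36.95
tool_pos: [0.4297, 0.1439, 0.2159]
orientation: [-180.0, 0.0, -89.3]
force: [0.1, -0.7, 0.5]
opening: 0.0551
gripper_force: 0.0
```

Emit:
{"fn": "apply_moves", "kwargs": {"deltas": [{"fingers": 55,"delta_pos": [0,0,0],"angular": [0,0,8]},{"fingers": 55,"delta_pos": [0,0,0],"angular": [0,0,10]},{"fingers": 55,"delta_pos": [0,0,0],"angular": [0,0,10]},{"fingers": 55,"delta_pos": [0,0,0],"angular": [0,0,10]}]}}

```text
clock: 37.35
tool_pos: [0.4298, 0.1434, 0.2158]
orientation: [-180.0, 0.0, -98.9]
force: [0.6, 0.2, 0.6]
opening: 0.0552
gripper_force: 0.0
```

Run:
```python
from h import *
im,T=snap('wrist','w12'); u,v=proj('wrist',[[.418,.065,.07]],T)[0]; print(u,v,T[:3,3])
u0,v0=int(u)-70,max(int(v)-75,0); print(u0,v0)
cv2.imwrite('pics/c12.png',cv2.resize(im[v0:v0+140,u0:u0+140],(0,0),fx=4,fy=4,interpolation=2)[:,:,::-1])
```

```text
255.12507655396024 110.43779209945721 [0.42975991 0.14341848 0.21575883]
185 35
```

View pics/c12.png

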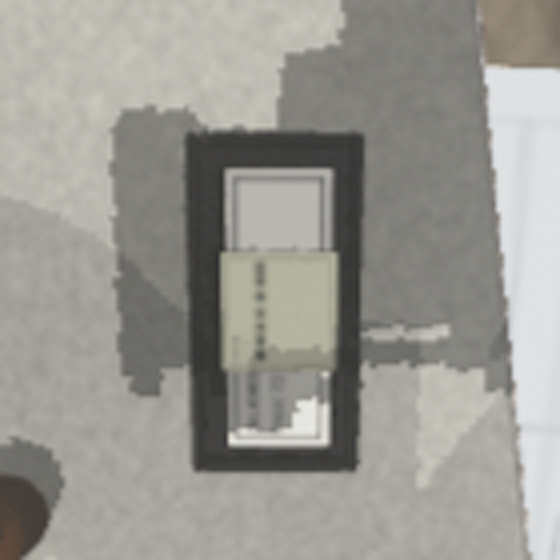

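The cover-glass box now spans v 251–370 on the slide box's v 168–447, so it is within about 1 mm of the middle and square to it. Handing in.

```bash
python3 -c "
from plant import ctrl
print(ctrl.close_job())"
```

```text
the job is handed in; nothing more can be done
None
```

I handed the job in at about 37 s: the cup, dropper bottle and slide box are in their holders and the cover-glass box lies within about 1 mm of the middle of the slide box, after one regrip to re-centre it; the short bottle was left alone.

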